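# Refill the drying cup for the cartridge tray

## Robot

A 7-joint arm with a two-finger parallel gripper is mounted at the origin on the work surface. World frame = base frame: x ahead of the robot, y to its left, z up, the work surface at z = 0. Lengths are in m, angles in rad, forces in N, time in s.
With the tool pointing down it reaches from about 0.35 to 0.775 m from the base axis. Payload 3.1 kg.
Tool frame: the origin (TCP) lies between the finger pads; the fingertips stand 19 mm ahead of it and the grasp point (between the pads) is the TCP; z points along the fingers, y is the line along which they close (so a half turn about z gives the same grasp; the last joint's range is limited). The gripper opens to 85 mm and grips with 20 to 120 N. Pads are 22 mm wide; open, the fingers measure 114 mm over their backs; the gripper's body (76 mm by 85 mm) begins 54 mm behind the grasp point. The pads swing forward as they close: fully open they stand 13 mm farther back than shut.
Start: joints at [1.12, 0.311, 0.014, 1.512, -0.004, 1.319, -0.027], TCP at [0.219, -0.505, 0.25] pointing down, gripper open.
Joint ranges: [-2.7, 2.7], [-0.3, 1.91], [-1.27, 1.3], [0.12, 2.57], [-1.44, 4.58], [0.2, 2.03], [-3.05, 3.05]. Speed limits (rad/s): [2.79, 2.79, 3.14, 3.14, 3.14, 3.14, 3.14].

## Interface

Orientations are given as a rotation vector (axis times angle).
In Python, from cell import ctrl, camera gives the robot as it stands.
- The arm moves only by the shell command python3 -m crank 'ROWS' [FORCE]. ROWS is JSON, a list that holds one entry, the list of rows, each a list of 7 numbers: the opening in per cent of the stroke, from 0 (shut) to 100 (fully open), then the shift along the tool's x, y, z normalised to -1 to 1, where 1 is 0.25 m, then the turn, a rotation vector about the tool's x, y, z normalised to -1 to 1, where 1 is 0.5 rad. In form: [[[claw, x, y, z, ax, ay, az], ...]]. A call has 1 to 8 rows; each row is the pose to reach, as a shift and turn from the pose commanded when the call began, along the tool's axes at that moment; what a row does not reach only later rows make up. A row lasts 1/10 s, in which the tool goes at most 50 mm and 8.59 degrees, less where a joint would pass 70% of its speed; a pose out of reach is approached as far as the arm can. A call with a number of a shift or a turn outside -1 to 1 is refused whole. A call with a gripper value outside its range is refused whole. The fingers move at their own pace and stop on an object; FORCE is the grip in N (left out, the last holds). Time passes only in rows, so rows that repeat a pose let the fingers close. It gives the time, the measured TCP pose, the force, the opening and the grip force at its end, in the units of the state.
- ctrl.get_obs(): the state, without advancing time (a new reading comes with each control period).
- camera(name): name is "side" or "top"; returns a dict with "img" (384x512x3 uint8, blue, green, red), "fovy" (degrees; the focal length in pixels is half the picture's height over the tangent of half this angle, whatever the lens; pixels are square), "cx", "cy" (the principal point, pixels), "k1" (the pictures are not rectified: a ray, as slopes to the right and down, at radius r is drawn at 1 + k1 r^2 times it, then the intrinsics apply), "rvec" (rotation vector, rad) and "tvec" (3), from world to camera coordinates, as OpenCV has them. Camera axes: x right, y down, z forward; pixel columns grow to the right and rows downward; lengths in m; the calibration is good to about 2 mm. A picture is of the moment at which its call begins. There is no depth.
- ctrl.finish_job(): hands the job in; it is judged then, once.
The state is a dict: "clock": time; "joint_positions": joint angles; "joint_velocities": joint speeds; "joint_efforts": joint torques, N m; "position": TCP position; "orientation": TCP orientation; "ft_force": force on the tool from outside, world axes, zero at the start; "wrist_torque": the same for the moment, N m; "grip_width": finger opening in m; "grip_force": force on a finger pad.
Only numpy, scipy, OpenCV 4.12 (cv2) and the standard library are available. Lean on these libraries where they do the work, as an engineer would, in place of code of your own. Each camera call takes 0.05 s, during which the arm holds its last target. There are 200 camera calls.

## Task

Freshen the drying cup for the cartridge tray: with the steel scoop, take at least three clay drying stones from the clear box and tip them into the stainless cup, spilling none, keeping the gripper's fingers off the stones and leaving the cup standing where it is. Then put the scoop back down flat on the middle of its cork mat and shut the clear box's lid to keep the damp out. Leave the headshells, gauge, brush and record weight alone.

Things in the scene. Friction and masses are not known exactly. Their poses are not given: they have to be found in the camera images.
- clear_box: Clear polycarbonate box without its lid, fixed to the table: outer 88 (its x) x 240 (its y) x 50 mm high (z), walls and floor 4 mm, inner corners cut off at 45 degrees (24 mm along each wall). At its +y end the flat floor stops 92 mm from the centre and a scoop slope rises from there to 38 mm above the table at the end wall. Origin: centre of its underside on the table. The drying stones lie loose on its floor in its +y half; its -y half is empty.
- lid (a joint): Angle of the clear box's hinged lid (rad): 0 shut, 2.1 as far open as it goes, which is how it starts (leaning back against its stop). It turns freely: pushed past upright (below about 1.5) it falls shut by itself.
- lid_hinge (a point): Middle of the lid's hinge line, on the box's top rim at its +x side, 50.5 mm above the table; the line runs along the box's y axis.
- lid_edge (a point): Middle of the lid's free edge, 88 mm from the hinge line; the lid is a clear plate 88 x 240 x 4 mm, with a 60 mm long tab standing 11 mm out beyond this edge.
- mat: The scoop's cork mat, 130 (its x) x 100 (its y) x 3 mm thick, fixed to the table. Origin: centre of its underside.
- scoop_pan (a point): Steel scoop with a black upright handle; this point is the centre of its flat pan's underside, axes those of the scoop: +x towards its open nose, +z up. The pan is open at the nose, 76 mm long (38 mm either way along x), 68 mm wide outside (64 inside), its floor 1.6 mm thick (1 mm at the nose); sides rising evenly from the nose to 33 mm at the back wall. It starts flat on the mat. Mass about 0.12 kg.
- scoop_grip (a point): Centre of the scoop's handle grip, 71 mm behind (-x) and 89 mm above scoop_pan, axes those of the scoop. The grip is a straight bar 14 mm wide (y), 20 mm deep and 84 mm long, leaning back from the nose by 25 degrees from vertical (its upper end to -x).
- cup_mid (a point): Open stainless cup, standing loose and upright: point on its axis half-way up, 28 mm above its foot; 56 mm high, mouth 94 mm across outside, 3 mm wall, narrower towards the foot; about 0.15 kg.
- stone1_c (a point): Centre of a loose reddish clay drying stone, burnished smooth and slippery (friction about 0.3), a chunky rounded piece about 27 mm across and 21 mm high, 12 g.
- stone2_c (a point): Centre of a loose reddish clay drying stone, burnished smooth and slippery (friction about 0.3), a chunky rounded piece about 27 mm across and 21 mm high, 12 g.
- stone3_c (a point): Centre of a loose reddish clay drying stone, burnished smooth and slippery (friction about 0.3), a chunky rounded piece about 27 mm across and 21 mm high, 12 g.
- stone4_c (a point): Centre of a loose reddish clay drying stone, burnished smooth and slippery (friction about 0.3), a chunky rounded piece about 27 mm across and 21 mm high, 12 g.
- stone5_c (a point): Centre of a loose reddish clay drying stone, burnished smooth and slippery (friction about 0.3), a chunky rounded piece about 27 mm across and 21 mm high, 12 g.
- stone6_c (a point): Centre of a loose reddish clay drying stone, burnished smooth and slippery (friction about 0.3), a chunky rounded piece about 27 mm across and 21 mm high, 12 g.
- headshell1_c (a point): Middle, 10 mm up, of a silver headshell with cartridge, about 70 x 30 x 24 mm, loose on the table: leave alone.
- headshell2_c (a point): Middle, 10 mm up, of a silver headshell with cartridge, about 70 x 30 x 24 mm, loose on the table: leave alone.
- gauge_c (a point): Centre of the black stylus gauge, 120 x 44 x 13 mm, loose: leave alone.
- brush_c (a point): Centre of the silver record brush, 26 x 92 x 22 mm, loose: leave alone.
- puck_c (a point): Centre of the brass record weight, 76 mm across, 44 mm high, loose: leave alone.

How it is judged:
By the outcome, as a careful person would: the job done as asked, in the order asked, and still so for the second after the job is handed in, with the robot touching nothing.
It also fails if it takes over 72 s, if anything falls off the work surface, if the arm or the gripper's body presses on something with over 40 N, if the wrist force passes 120 N, or if a joint passes its speed limit or range.

## Working session

There is one attempt and no reset: what is moved stays moved. The work goes in short steps, Python scripts to look and compute and a shell command to move; the robot and the scene stay as the last step left them, time stands still between calls to the robot, and variables do not carry over. Pictures are saved under pics/ and viewed, at most 10 in all, crops included, and the job is handed in when it is done.

```bash
ls; mkdir -p pics
python3 - <<'E'
from cell import ctrl,camera
import cv2
print(ctrl.get_obs())
for n in("side","top"):
    c=camera(n); cv2.imwrite(f"pics/{n}0.png",cv2.resize(c["img"],(800,600),interpolation=cv2.INTER_CUBIC)); print({k:v for k,v in c.items() if k!="img"})
E
```

```text
pics
{'clock': 0.0, 'joint_positions': array([ 1.12026234,  0.31176577,  0.01399782,  1.51305087, -0.00440522,
        1.31921721, -0.02720643]), 'joint_velocities': array([ 0.00164384, -0.00118603, -0.00024276,  0.00054357, -0.00052324,
       -0.0016579 , -0.00069775]), 'joint_efforts': array([ 2.31334798e-04, -3.79910123e+01,  1.46188941e-01, -2.30592585e+01,
        1.22016430e-02,  1.36157512e-02, -1.59642019e-05]), 'position': array([ 0.21838435, -0.50403516,  0.24920154]), 'orientation': array([-3.07387243e+00, -6.37354566e-01,  9.13888271e-04]), 'ft_force': array([ 0.88908219, -0.89884349,  0.2679859 ]), 'wrist_torque': array([-0.04411201,  0.03117358, -0.03827686]), 'grip_force': 0.0, 'grip_width': 0.08551062277889548}
{'fovy': 45.44086232600673, 'cx': 254.4605387482931, 'cy': 190.5230687775024, 'k1': -0.004912184082826818, 'rvec': array([ 2.31307073, -0.31562912,  0.12418388]), 'tvec': array([-0.54731024,  0.2002091 ,  1.08514264])}
{'fovy': 52.462219382301654, 'cx': 255.34289769216397, 'cy': 190.38635015269787, 'k1': 0.03125428416715581, 'rvec': array([ 2.11117291, -2.10006893,  0.22718637]), 'tvec': array([0.03484361, 0.59807295, 0.96080352])}
```

View pics/side0.png

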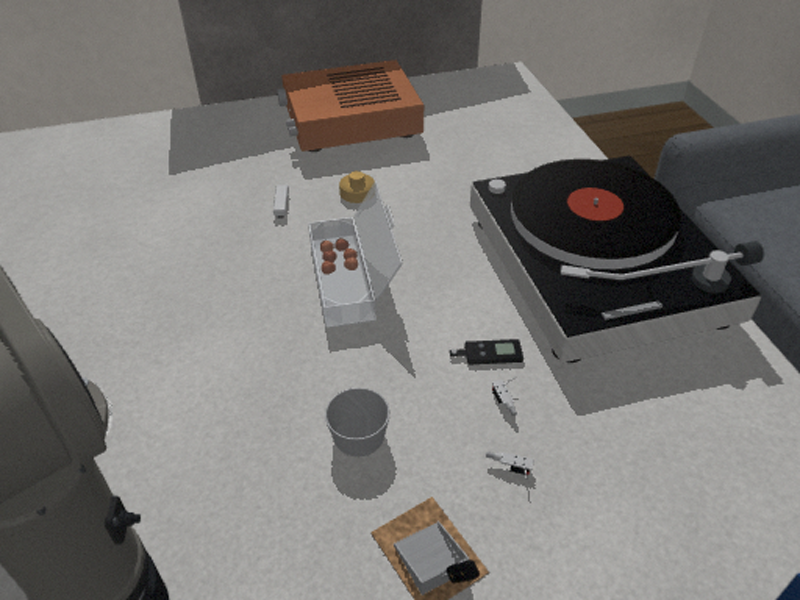

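View pics/top0.png

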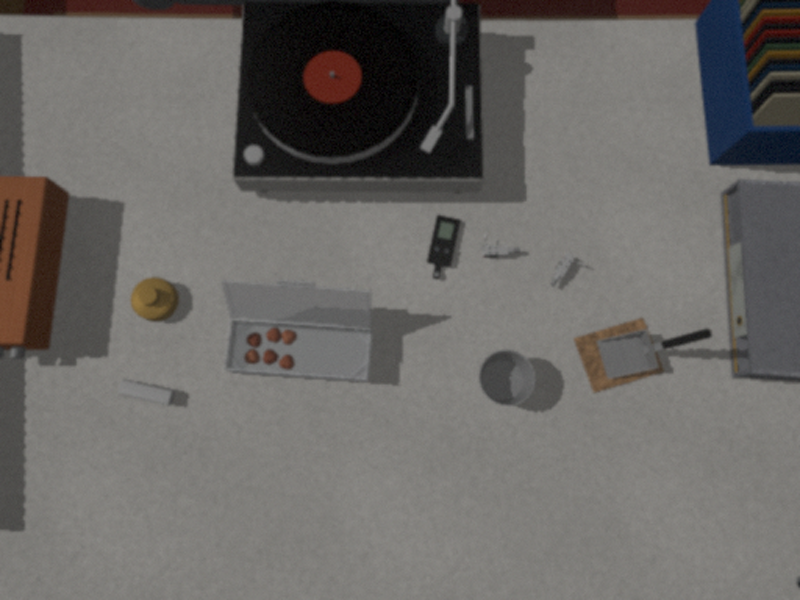

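The side view shows mat and scoop at (430,555), cup (358,422), box (345,270) with lid open to the right and stones near its far end. The top view shows box (300,350), cup (507,378), and mat (620,355) with the scoop handle running right to (705,335).

```bash
cat > h.py <<'E'
import numpy as np, cv2
from scipy.spatial.transform import Rotation as R
from cell import ctrl,camera
def par(c):
    f=192/np.tan(np.radians(c["fovy"])/2)
    return f,R.from_rotvec(c["rvec"]).as_matrix(),np.array(c["tvec"])
def proj(c,P):
    f,M,t=par(c); q=np.atleast_2d(P)@M.T+t; s=q[:,:2]/q[:,2:]; r2=(s**2).sum(1,keepdims=True)
    return s*(1+c["k1"]*r2)*f+[c["cx"],c["cy"]]
def ray(c,uv):
    f,M,t=par(c); d=(np.array(uv,float)-[c["cx"],c["cy"]])/f; s=d.copy()
    for _ in range(20): s=d/(1+c["k1"]*(s@s))
    return -M.T@t, M.T@np.array([*s,1])
def onz(c,uv,z):
    o,d=ray(c,uv); return o+d*(z-o[2])/d[2]
def crop(c,u0,v0,w,h,s):
    return cv2.resize(c["img"][v0:v0+h,u0:u0+w],None,fx=s,fy=s,interpolation=cv2.INTER_CUBIC)
E
python3 - <<'E'
from h import *
t=camera("top");s=camera("side")
a=crop(t,140,170,110,80,4)
b=crop(t,300,190,160,70,5)
im=np.zeros((600,800,3),np.uint8); im[:240,:400]=crop(t,140,175,100,60,4); im[:240,400:800]=crop(s,170,110,100,60,4)
im[240:600,:]=crop(t,300,195,160,72,5)
cv2.imwrite("pics/c1.png",im)
im=np.zeros((600,800,3),np.uint8); im[:600,:]=crop(s,200,234,200,150,4); cv2.imwrite("pics/c2.png",im)
k=.64
for n,c,uv in [("cup",t,(507,378)),("box",t,(300,350)),("mat",t,(620,355)),("cupS",s,(358,422)),("boxS",s,(345,270)),("matS",s,(430,555)),("R",t,(740,370))]: print(n,onz(c,np.array(uv)*k,0))
E
```

```text
cup [ 0.46968204 -0.15066638  0.        ]
box [0.5167318  0.21187931 0.        ]
mat [ 0.51118012 -0.34911591  0.        ]
cupS [ 0.47276289 -0.11760555  0.        ]
boxS [0.52838758 0.23048554 0.        ]
matS [ 0.51514973 -0.35103421  0.        ]
R [ 0.48677258 -0.55262338  0.        ]
```

View pics/c1.png

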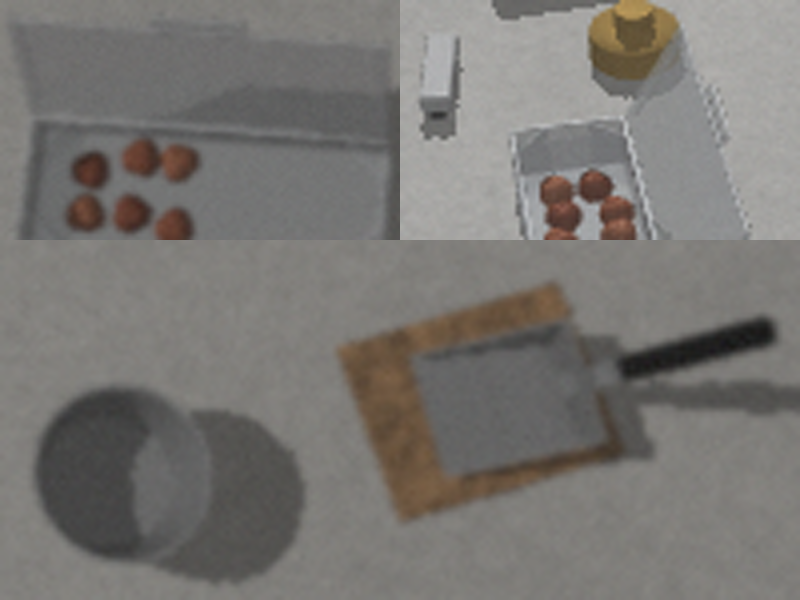

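View pics/c2.png

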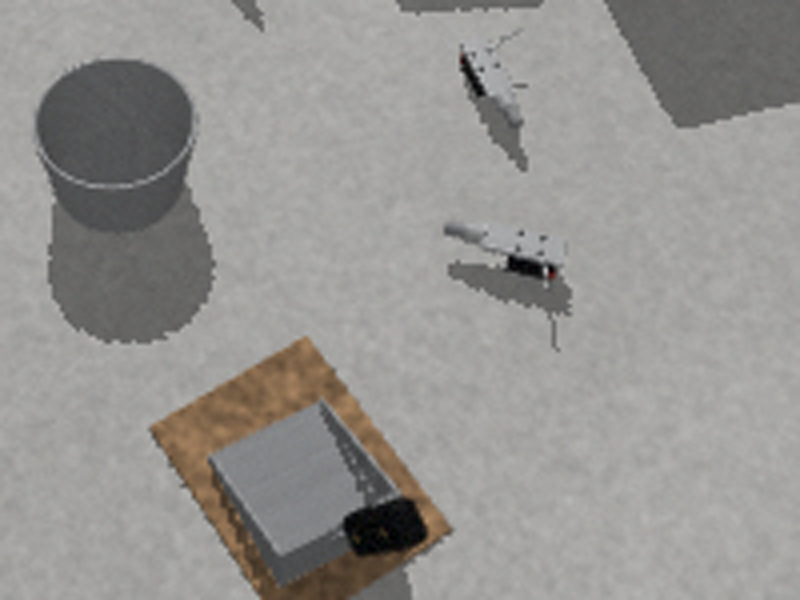

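```bash
cat > fit.py <<'E'
from h import *
from scipy.optimize import least_squares
def T(p,P):
    c,s=np.cos(p[2]),np.sin(p[2]); P=np.atleast_2d(P).astype(float)
    return np.c_[p[0]+c*P[:,0]-s*P[:,1],p[1]+s*P[:,0]+c*P[:,1],P[:,2]]
def fit(obs,p0):
    f=lambda p:np.concatenate([(proj(c,T(p,P))-uv).ravel() for c,P,uv in obs])
    r=least_squares(f,p0,loss="soft_l1"); return r.x,np.round(r.fun.reshape(-1,2),1).tolist()
full=lambda uv,u0,v0,s:(np.array(uv,float)+.5)/s-.5+[u0,v0]
E
python3 - <<'E'
from fit import *
t=camera("top");s=camera("side")
C1=lambda u,v:full((u,v-240),300,195,5); C2=lambda u,v:full((u,v),200,234,4)
mat=[(t,[-.065,-.05,.003],None)]
m=.001
p,e=fit([(t,np.array([65,-50,3])*m,C1(338,348)),(t,np.array([-65,-50,3])*m,C1(557,285)),(t,np.array([65,50,3])*m,C1(403,520)),
 (s,np.array([65,50,3])*m,C2(150,428)),(s,np.array([65,-50,3])*m,C2(308,338)),(s,np.array([-65,-50,3])*m,C2(452,528))],[.51,-.35,1.8]); print("mat",p,e)
p,e=fit([(t,np.array([38,-34,4])*m,C1(415,355)),(t,np.array([38,34,4])*m,C1(445,476)),(t,np.array([-88.7,0,130])*m,C1(767,331)),
 (s,np.array([38,34,4])*m,C2(208,458)),(s,np.array([38,-34,4])*m,C2(322,402)),(s,np.array([-88.7,0,130])*m,C2(388,527))],[.51,-.35,1.8]); print("scoop",p,e)
sc=p
p,e=fit([(t,[0,0,.056],C1(123,473)),(s,[0,0,.056],C2(116,122))],[.47,-.14,0]); print("cup",p,e)
cup=p
k=lambda u,v:full((u,v),0,0,1.5625)
p,e=fit([(t,np.array([44,120,50])*m,k(230,320)),(t,np.array([44,-120,50])*m,k(371,329)),(t,np.array([-44,-120,50])*m,k(368,380)),(t,np.array([-44,120,50])*m,k(227,373))],[.51,.21,0]); print("box",p,e)
box=p
S=6
def ov(c,u0,v0,w,h,S,polys):
    im=crop(c,u0,v0,w,h,S)
    for q in polys:
        q=((proj(c,q)-[u0,v0]+.5)*S-.5).astype(int); cv2.polylines(im,[q],True,(0,255,0),1)
    return im
r=np.array([[44,120,50],[44,-120,50],[-44,-120,50],[-44,120,50]])*m
f=r.copy();f[:,2]=0
fl=np.array([[40,92,4],[-40,92,4],[-40,-116,4],[40,-116,4]])*m
th=2.1; e=np.array([44-88*np.cos(th),0,50.5+88*np.sin(th)])
# lid closed edge toward -x; angle th from that
lid=np.array([[44,120,50.5],[e[0],120,e[2]],[e[0],-120,e[2]],[44,-120,50.5]])*m
P=[T(box,x) for x in (r,f,fl,lid)]
im=np.zeros((600,800,3),np.uint8)
im[:300,:500]=ov(t,138,170,100,60,5,P)
im[300:600,:400]=ov(s,188,110,80,60,5,P) if 0 else ov(s,190,115,80,60,5,P)
im[300:600,400:800]=ov(s,190,160,80,60,5,P)
cv2.imwrite("pics/o1.png",im)
E
```

```text
mat [ 0.51336904 -0.34683407  1.86872194] [[0.1, -0.6], [0.8, -1.3], [0.2, 0.3], [-0.7, -0.3], [-0.6, -0.8], [0.2, 0.3]]
scoop [ 0.51138424 -0.35411572  1.75311682] [[-0.2, -0.4], [0.1, -0.0], [1.1, 1.3], [-0.9, -0.9], [-0.2, -0.1], [2.8, 0.0]]
cup [ 0.46774209 -0.14133258  0.        ] [[0.4, -0.4], [-0.4, -0.3]]
box [ 0.51030301  0.20623535 -0.0493466 ] [[0.2, 0.4], [0.5, -0.5], [0.2, 0.3], [-1.8, -0.2]]
```

View pics/o1.png

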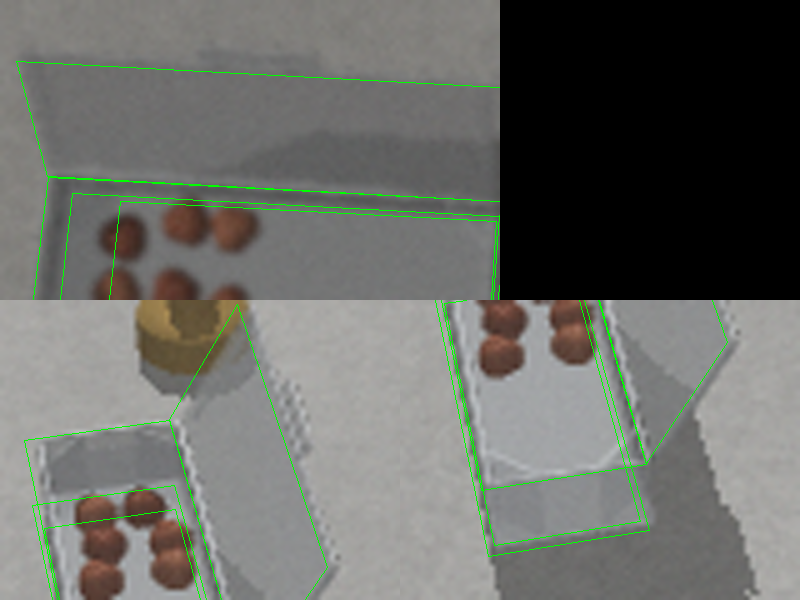

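The overlay fits the box rim, floor and lid in the top view, and to within about 3 px in the side view. The stones sit at about (85–180, 156–224) in the 4× top crop.

```bash
cat > go.py <<'E'
from fit import *
m=.001
BOX=np.array([.5103,.2062,-.0493]);MAT=np.array([.5134,-.3468,1.869]);SC=np.array([.5114,-.3541,1.753]);CUP=np.array([.4677,-.1413])
def pose():
    o=ctrl.get_obs(); return np.array(o["position"]),R.from_rotvec(o["orientation"]),o
def tool(yaw,lean):  # scoop yaw, tool z leaned toward nose by lean rad
    x=np.array([np.cos(yaw),np.sin(yaw),0]); y=np.array([np.sin(yaw),-np.cos(yaw),0]); z=np.array([0,0,-1.])
    return R.from_matrix(np.c_[x,y,z])*R.from_rotvec([0,lean,0])
L=np.radians(25)
def scoop_target(p,yaw,pitch,pt=(0,0,0),off=(0,0,0)):
    """TCP pose putting scoop point pt at world p; pitch = nose-down rad; off = grip error in tool"""
    Rs=R.from_euler("ZY",[yaw,pitch]); Rt=Rs*R.from_euler("Z",yaw).inv()*tool(yaw,L)
    return np.array(p)+Rs.apply(np.array([-71,0,89])*m-np.array(pt)*m), Rt
def rel(P,Rt,show=True):
    p,r,o=pose(); d=r.inv().apply(P-p)/.25; a=(r.inv()*Rt).as_rotvec()/.5
    print("shift",np.round(d,3),"turn",np.round(a,3)); return d,a
E
python3 - <<'E'
from go import *
t=camera("top")
for u,v in [(90,168),(142,156),(180,162),(85,212),(130,212),(173,224)]:
    w=onz(t,full((u,v),140,175,4),.0145); c,s=np.cos(BOX[2]),np.sin(BOX[2]); d=w[:2]-BOX[:2]
    print(np.round([c*d[0]+s*d[1],-s*d[0]+c*d[1]],3))
P,Rt=scoop_target([SC[0],SC[1],.003],SC[2],0)
print(P, np.degrees(Rt.as_euler('xyz')))
A=P-Rt.apply([0,0,.11]); print(A); rel(A,Rt)
E
```

```text
[0.02  0.086]
[0.03  0.052]
[0.028 0.026]
[-0.01   0.087]
[-0.008  0.056]
[-0.015  0.026]
[ 0.524265   -0.42392472  0.092     ] [180.         -25.         100.43950149]
[ 0.5326885  -0.4696432   0.19169386]
shift [1.208 0.372 0.233] turn [ 0.585  0.736 -2.643]
```

```bash
python3 -m crank '[[[100,0.6,0.18,0,0,0,-0.9],[100,0.6,0.18,0,0,0,-0.9],[100,0.6,0.18,0,0,0,-0.9],[100,0.6,0.18,0,0,0,-0.9]]]' 100; python3 -m crank '[[[100,0,0,0,0,0,-1],[100,0,0,0,0,0,-1],[100,0,0,0,0,0,-1],[100,0,0,0,0,0,-1]]]'
python3 - <<'E'
from go import *
P,Rt=scoop_target([SC[0],SC[1],.003],SC[2],0)
rel(P-Rt.apply([0,0,.11]),Rt)
E
```

```text
clock: 0.75
position: [0.3832, -0.4816, 0.2496]
orientation: [-2.846, -1.327, -0.012]
ft_force: [0.5, 0.9, -0.2]
grip_width: 0.0855
grip_force: 0.0
clock: 1.15
position: [0.3737, -0.4865, 0.2501]
orientation: [-2.441, -1.977, 0.0]
ft_force: [-0.1, 0.2, 0.0]
grip_width: 0.0854
grip_force: 0.0
shift [0.198 0.608 0.233] turn [ 0.17   0.861 -0.771]
```

```bash
python3 -m crank '[[[100,0.2,0.61,0.1,0.17,0.86,-0.77],[100,0.2,0.61,0.1,0.17,0.86,-0.77],[100,0.2,0.61,0.1,0.17,0.86,-0.77],[100,0.2,0.61,0.1,0.17,0.86,-0.77],[100,0.2,0.61,0.1,0.17,0.86,-0.77],[100,0.2,0.61,0.1,0.17,0.86,-0.77]]]'
python3 - <<'E'
from go import *
P,Rt=scoop_target([SC[0],SC[1],.003],SC[2],0)
rel(P-Rt.apply([0,0,.09]),Rt)
rel(P,Rt)
t=camera("top");s=camera("side")
im=np.zeros((600,800,3),np.uint8); im[:,:400]=crop(t,400,150,100,150,4); im[:,400:]=crop(s,230,234,100,150,4); cv2.imwrite("pics/g1.png",im)
E
```

```text
clock: 1.75
position: [0.5317, -0.4657, 0.2166]
orientation: [-1.783, -2.132, -0.395]
ft_force: [-0.2, 0.3, -0.2]
grip_width: 0.0853
grip_force: 0.0
shift [-0.057  0.001  0.163] turn [ 0.002 -0.    -0.008]
shift [-0.057  0.001  0.523] turn [ 0.002 -0.    -0.008]
```

View pics/g1.png

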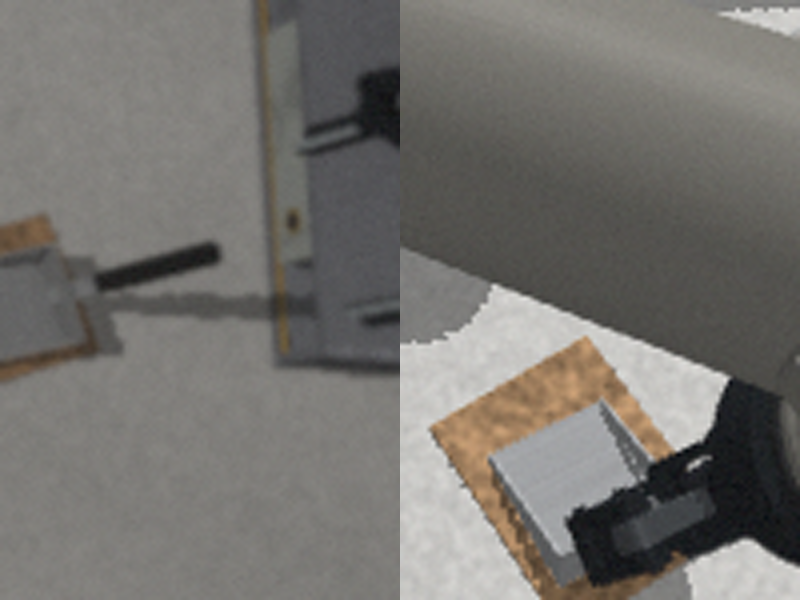

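The gripper is above the handle, fingers straddling it. In the top view they are at (330,140) and (370,315), with the handle end at (215,253). A grey box stands to the right, its front edge at crop u≈272, so I'll check its height against the tilted gripper.

Run:
```python
from go import *
t=camera("top")
for v in (120,300):
  a=onz(t,full((262 if v==120 else 280,v),400,150,4),0)
  for ut in (302,316):
    o,d=ray(t,full((ut,v),400,150,4)); k=(a[1]-o[1])/d[1]; print(a,"top",ut,o+k*d)
```

```text
[ 0.64605645 -0.54779893  0.        ] top 302 [ 0.63407224 -0.54779893  0.04790505]
[ 0.64605645 -0.54779893  0.        ] top 316 [ 0.63013462 -0.54779893  0.06364405]
[ 0.51976396 -0.54588704  0.        ] top 302 [ 0.51635374 -0.54588704  0.02631834]
[ 0.51976396 -0.54588704  0.        ] top 316 [ 0.51427271 -0.54588704  0.04238267]
```

```bash
python3 -m crank '[[[100,-0.057,0,0.1,0,0,0],[100,-0.057,0,0.25,0,0,0],[100,-0.057,0,0.4,0,0,0],[100,-0.057,0,0.52,0,0,0],[100,-0.057,0,0.52,0,0,0]]]'
python3 - <<'E'
from go import *
P,Rt=scoop_target([SC[0],SC[1],.003],SC[2],0)
rel(P,Rt)
t=camera("top");s=camera("side")
im=np.zeros((600,800,3),np.uint8); im[:,:400]=crop(t,360,150,100,150,4); im[:,400:]=crop(s,230,234,100,150,4); cv2.imwrite("pics/g2.png",im)
E
```

```text
clock: 2.4
position: [0.5207, -0.4214, 0.0971]
orientation: [-1.78, -2.132, -0.394]
ft_force: [-0.4, 0.9, 0.2]
grip_width: 0.0857
grip_force: 0.0
shift [-0.02   0.012  0.013] turn [-0.002 -0.003 -0.007]
```

View pics/g2.png

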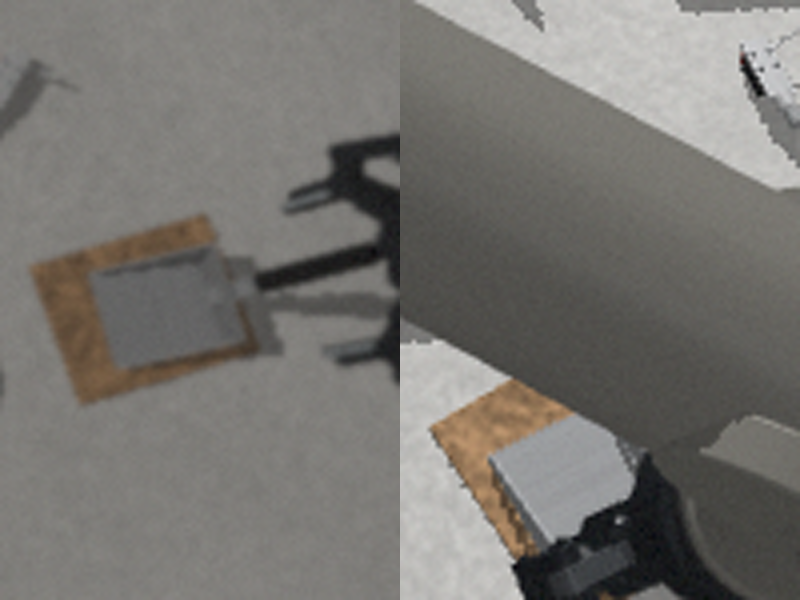

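Handle bar centred between the fingertips (285,205)/(325,355). Apply the residual and close.

```bash
python3 -m crank '[[[100,-0.02,0.01,0.01,0,0,0],[0,-0.02,0.01,0.01,0,0,0],[0,-0.02,0.01,0.01,0,0,0],[0,-0.02,0.01,0.01,0,0,0],[0,-0.02,0.01,0.01,0,0,0],[0,-0.02,0.01,0.01,0,0,0],[0,-0.02,0.01,0.01,0,0,0],[0,-0.02,0.01,0.01,0,0,0]]]' 100;  python3 -m crank '[[[0,0,0,0,0,0,0],[0,0,0,0,0,0,0],[0,0,0,0,0,0,0]]]'
```

```text
clock: 3.3
position: [0.527, -0.4282, 0.0944]
orientation: [-1.787, -2.138, -0.395]
ft_force: [-0.6, -0.2, 1.6]
grip_width: 0.0127
grip_force: 97.3
clock: 3.6
position: [0.527, -0.4282, 0.0945]
orientation: [-1.787, -2.138, -0.395]
ft_force: [-0.3, -1.4, 2.6]
grip_width: 0.0127
grip_force: 97.5
```

```bash
cat >> go.py <<'E'
G=R.from_rotvec([-1.787,-2.138,-.395]); gx=G.as_matrix()[:,0]; gy=-G.as_matrix()[:,1]
YG=np.arctan2(-gy[0],gy[1]); Q=R.from_euler("Z",YG).inv()*G
def st(p,yaw,pitch=0,pt=(0,0,0)):
    Rs=R.from_euler("ZY",[yaw,np.radians(pitch)])
    return np.array(p)+Rs.apply((np.array([-74,0,91.5])-np.array(pt))*m), Rs*Q
def now():
    p,r,o=pose(); Rs=r*Q.inv(); e=Rs.as_euler("ZYX"); w=p-Rs.apply(np.array([-74,0,91.5])*m)
    n=w+Rs.apply([.038,0,0]); c,s=np.cos(BOX[2]),np.sin(BOX[2]); b=lambda q:np.round(1e3*np.array([c*(q[0]-BOX[0])+s*(q[1]-BOX[1]),-s*(q[0]-BOX[0])+c*(q[1]-BOX[1]),q[2]]),1)
    print("t",round(o["clock"],2),"pan",np.round(w,4),"ypr",np.round(np.degrees(e),1),"boxpan",b(w),"boxnose",b(n),"F",np.round(o["ft_force"],1),"grip",round(o["grip_width"],4))
def boxw(x,y,z): return T(BOX,np.array([[x,y,z]])*m)[0]
YB=BOX[2]+np.pi/2
E
python3 - <<'E'
from go import *
now(); print(np.degrees(Q.as_euler("zyx")))
rel(*st(boxw(0,-51,160),YB)); rel(*st(boxw(0,-51,60),YB))
E
```

```text
t 3.6 pan [ 0.5139 -0.3553  0.003 ] ypr [100.2  -0.   -0. ] boxpan [  31.3 -560.7    3. ] boxnose [  22.8 -523.7    3. ] F [-0.3 -1.4  2.6] grip 0.0127
[  0.          24.69044043 179.80080347]
shift [2.099 0.272 0.275] turn [-0.19  -0.002  0.412]
shift [1.932 0.271 0.638] turn [-0.19  -0.002  0.412]
```

```bash
python3 -m crank '[[[0,0.06,0,-0.13,0,0,0],[0,0.15,0,-0.32,0,0,0],[0,0.25,0,-0.54,0,0,0],[0,0.38,0.02,-0.5,0,0,0.1],[0,0.55,0.05,-0.45,-0.05,0,0.2],[0,0.75,0.08,-0.35,-0.1,0,0.3],[0,0.95,0.12,-0.25,-0.1,0,0.4]]]'
python3 - <<'E'
from go import *
now(); rel(*st(boxw(0,-51,120),YB)); rel(*st(boxw(0,-51,30),YB))
E
```

```text
clock: 4.3
position: [0.5218, -0.2485, 0.2506]
orientation: [-2.011, -1.938, -0.4]
ft_force: [1.3, 0.8, -1.1]
grip_width: 0.0127
grip_force: 97.7
t 4.3 pan [ 0.5204 -0.1749  0.1588] ypr [88.3  0.3  2.2] boxpan [  28.9 -380.1  158.8] boxnose [  28.2 -342.1  158.6] F [ 1.3  0.8 -1.1] grip 0.0127
shift [ 1.133 -0.104  0.69 ] turn [-0.085  0.01   0.004]
shift [ 0.984 -0.092  1.018] turn [-0.085  0.01   0.004]
```

```bash
python3 -m crank '[[[0,0.2,-0.02,0.1,-0.085,0,0],[0,0.4,-0.04,0.2,-0.085,0,0],[0,0.6,-0.06,0.3,-0.085,0,0],[0,0.8,-0.08,0.4,-0.085,0,0],[0,0.95,-0.09,0.48,-0.085,0,0],[0,1,-0.1,0.5,-0.085,0,0],[0,1,-0.1,0.5,-0.085,0,0]]]'
python3 - <<'E'
from go import *
now(); rel(*st(boxw(0,-51,90),YB)); rel(*st(boxw(0,-51,30),YB)); rel(*st(boxw(0,-51,6),YB))
E
```

```text
clock: 5.0
position: [0.502, 0.0382, 0.2421]
orientation: [-2.016, -1.957, -0.445]
ft_force: [-0.5, -0.2, -2.1]
grip_width: 0.0128
grip_force: 97.7
t 5.0 pan [0.5043 0.1121 0.1506] ypr [88.3 -0.  -0. ] boxpan [ -1.4 -94.2 150.6] boxnose [ -2.1 -56.3 150.6] F [-0.5 -0.2 -2.1] grip 0.0128
shift [0.056 0.002 0.293] turn [-0.016 -0.     0.034]
shift [-0.044  0.001  0.511] turn [-0.016 -0.     0.034]
shift [-0.085  0.001  0.598] turn [-0.016 -0.     0.034]
```

```bash
python3 -m crank '[[[0,0.05,0,0.15,0,0,0.034],[0,0.056,0,0.29,0,0,0.034],[0,0.056,0,0.29,0,0,0.034],[0,0.0,0,0.41,0,0,0.034],[0,-0.044,0,0.51,0,0,0.034],[0,-0.065,0,0.555,0,0,0.034],[0,-0.065,0,0.555,0,0,0.034]]]'
python3 - <<'E'
from go import *
now(); rel(*st(boxw(0,-51,4),YB))
t=camera("top");s=camera("side")
im=np.zeros((600,800,3),np.uint8); im[:300,:]=crop(t,138,175,160,60,5); im[300:,:]=crop(s,170,110,160,60,5); cv2.imwrite("pics/b1.png",im)
E
```

```text
clock: 5.7
position: [0.5068, 0.0708, 0.1083]
orientation: [-2.05, -1.927, -0.44]
ft_force: [0.1, -0.7, -1.7]
grip_width: 0.0126
grip_force: 100.0
t 5.7 pan [0.5107 0.1442 0.0164] ypr [86.5  0.3  0.4] boxpan [  3.4 -61.9  16.4] boxnose [  3.9 -23.9  16.3] F [ 0.1 -0.7 -1.7] grip 0.0126
shift [ 0.017 -0.013  0.064] turn [-0.003  0.009 -0.027]
```

View pics/b1.png

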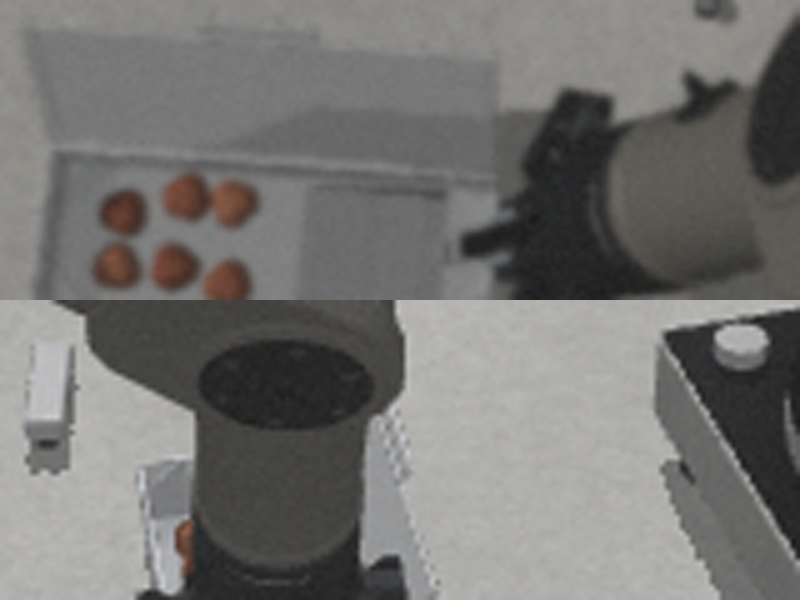

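Pan is in the box. Its nose edge in the top view runs down from corner (308,185), clear of the stones (nearest about (235,205) and (228,280)).

Run:
```python
from go import *
t=camera("top")
c,s=np.cos(BOX[2]),np.sin(BOX[2])
for u,v in [(308,185),(447,193),(301,290)]:
    for z in ((.017,) if u!=447 else (.017,.048)):
        w=onz(t,full((u,v),138,175,5),z);d=w[:2]-BOX[:2]; print(z,np.round([c*d[0]+s*d[1],-s*d[0]+c*d[1]],4))
# lower part profile for the pan's other side
g=cv2.cvtColor(t["img"],cv2.COLOR_BGR2GRAY)
print(g[205:255,205:225].mean(1).astype(int))
rel(*st(boxw(0,-51,4),YB))
```

```text
0.017 [ 0.0389 -0.0134]
0.017 [ 0.0386 -0.0894]
0.048 [ 0.0338 -0.092 ]
0.017 [-0.0183 -0.0146]
[103 105 113 119 109  99 101  88  90 103 106 107 107 108 108 107 107 107
 107 108 108 108 108 108 108 108 108 108 108 108 111 111 103 112 125 131
 123 109 112 128 136 137 137 137 138 139 138 137 137 137]
shift [ 0.008 -0.015  0.064] turn [-0.001  0.007 -0.022]
```

```bash
python3 -m crank '[[[0,0.004,-0.02,0.03,0,0,-0.022],[0,0.006,-0.02,0.045,0,0,-0.022],[0,0.008,-0.02,0.052,0,0,-0.022],[0,0.008,-0.02,0.052,0,0,-0.022]]]'
python3 - <<'E'
from go import *
now(); 
for y in (-13,20,50,74): rel(*st(boxw(-2,y,4),YB,2,(38,0,0)))
E
```

```text
clock: 6.25
position: [0.5021, 0.0811, 0.0976]
orientation: [-2.036, -1.942, -0.445]
ft_force: [0.4, 0.6, -1.3]
grip_width: 0.0128
grip_force: 100.2
t 6.25 pan [0.5055 0.1548 0.0059] ypr [87.3  0.2  0.1] boxpan [ -2.2 -51.6   5.9] boxnose [ -2.3 -13.6   5.7] F [ 0.4  0.6 -1.3] grip 0.0128
shift [ 0.016 -0.    -0.001] turn [-0.004 -0.064  0.001]
shift [0.136 0.    0.054] turn [-0.004 -0.064  0.001]
shift [0.245 0.    0.104] turn [-0.004 -0.064  0.001]
shift [0.333 0.001 0.144] turn [-0.004 -0.064  0.001]
```

```bash
python3 -m crank '[[[0,0.016,0,0.001,0,-0.064,0],[0,0.03,0,0.008,0,-0.064,0],[0,0.06,0,0.022,0,-0.064,0],[0,0.09,0,0.036,0,-0.064,0],[0,0.12,0,0.049,0,-0.064,0],[0,0.15,0,0.063,0,-0.064,0],[0,0.18,0,0.077,0,-0.064,0]]]'
python3 - <<'E'
from go import *
now()
for y in (50,74,80): rel(*st(boxw(-2,y,3.6),YB,2,(38,0,0)))
E
```

```text
clock: 6.95
position: [0.505, 0.1297, 0.0989]
orientation: [-2.057, -1.96, -0.415]
ft_force: [1.0, -2.0, -0.4]
grip_width: 0.0126
grip_force: 100.2
t 6.95 pan [0.5084 0.2004 0.0048] ypr [87.2  2.   0. ] boxpan [-1.6 -5.9  4.8] boxnose [-1.6 32.1  3.5] F [ 1.  -2.  -0.4] grip 0.0126
shift [ 0.066 -0.002  0.027] turn [-0.001  0.001  0.   ]
shift [ 0.155 -0.002  0.064] turn [-0.001  0.001  0.   ]
shift [ 0.177 -0.002  0.074] turn [-0.001  0.001  0.   ]
```

```bash
python3 -m crank '[[[0,0.03,0,0.016,0,0,0],[0,0.06,0,0.028,0,0,0],[0,0.09,0,0.04,0,0,0],[0,0.12,0,0.052,0,0,0],[0,0.15,0,0.064,0,0,0]]]'
python3 - <<'E'
from go import *
now()
t=camera("top");s=camera("side")
cv2.imwrite("pics/b2.png",crop(t,138,178,100,75,8))
E
```

```text
clock: 7.45
position: [0.5081, 0.1651, 0.0985]
orientation: [-2.063, -1.965, -0.41]
ft_force: [-2.3, -26.2, 15.5]
grip_width: 0.0123
grip_force: 103.8
t 7.45 pan [0.5117 0.235  0.0039] ypr [87.2  2.5 -0.1] boxpan [-0.  28.9  3.9] boxnose [-0.  66.8  2.3] F [ -2.3 -26.2  15.5] grip 0.0123
```

View pics/b2.png

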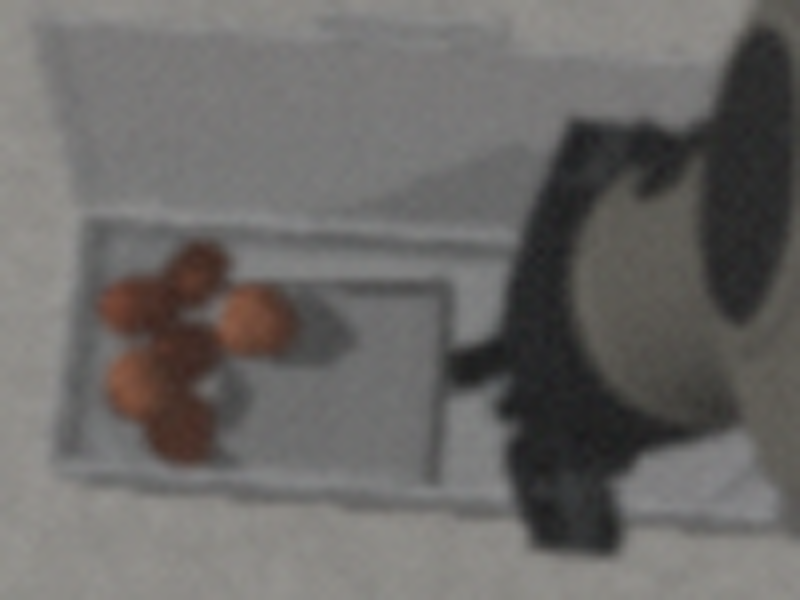

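One stone is on the pan at (250,320). The other five are bunched against the slope at (105–230, 250–460), with the nose at about u=205 and a 26 N push. Keep pushing with a small wiggle.

```bash
cat >> go.py <<'E'
def red():
    t=camera("top"); h=cv2.cvtColor(t["img"],cv2.COLOR_BGR2HSV); b=t["img"].astype(int)
    u,v=np.meshgrid(range(140,200),range(200,242))
    k=(b[200:242,140:200,2]-b[200:242,140:200,0])
    p,r,o=pose(); Rs=r*Q.inv(); w=p-Rs.apply(np.array([-74,0,91.5])*m)
    n=proj(t,[w+Rs.apply([.045,y,.001]) for y in (-.034,0,.034)]); bk=proj(t,[w+Rs.apply([-.031,0,.001])])
    print("nose px",np.round(n,1).tolist(),"back",np.round(bk,1).tolist())
    for i in range(0,42,1): print(200+i," ".join("%2d"%(x//4) if x>16 else " ." for x in k[i,0:46]))
E
python3 -m crank '[[[0,0.02,0,0.008,0.02,0,0.05],[0,0.03,0,0.012,-0.02,0,-0.05],[0,0.04,0,0.016,0.02,0,0.05],[0,0.05,0,0.02,-0.02,0,-0.05],[0,0.06,0,0.024,0.02,0,0.05],[0,0.06,0,0.024,0,0,0]]]'
python3 - <<'E'
from go import *
now(); red()
E
```

```text
clock: 8.15
position: [0.5078, 0.1862, 0.0985]
orientation: [-2.057, -1.961, -0.414]
ft_force: [2.9, -2.3, -2.0]
grip_width: 0.013
grip_force: 100.3
t 8.15 pan [0.5111 0.2569 0.0044] ypr [87.2  2.   0.1] boxpan [-1.7 50.6  4.4] boxnose [-1.7 88.6  3. ] F [ 2.9 -2.3 -2. ] grip 0.013
nose px [[159.9, 212.6], [158.6, 224.9], [157.3, 237.4]] back [[186.2, 226.2]]
200  .  .  .  .  .  .  .  .  .  .  .  .  .  .  .  .  .  .  .  .  .  .  .  .  .  .  .  .  .  .  .  .  .  .  .  .  .  .  .  .  .  .  .  .  .  .
201  .  .  .  .  .  .  .  .  .  .  .  .  .  .  .  .  .  .  .  .  .  .  .  .  .  .  .  .  .  .  .  .  .  .  .  .  .  .  .  .  .  .  .  .  .  .
202  .  .  .  .  .  .  .  .  .  .  .  .  .  .  .  .  .  .  .  .  .  .  .  .  .  .  .  .  .  .  .  .  .  .  .  .  .  .  .  .  .  .  .  .  .  .
203  .  .  .  .  .  .  .  .  .  .  .  .  .  .  .  .  .  .  .  .  .  .  .  .  .  .  .  .  .  .  .  .  .  .  .  .  .  .  .  .  .  .  .  .  .  .
204  .  .  .  .  .  .  .  .  .  .  .  .  .  .  .  .  .  .  .  .  .  .  .  .  .  .  .  .  .  .  .  .  .  .  .  .  .  .  .  .  .  .  .  .  .  .
205  .  .  .  .  .  .  .  . 
[... 4525 characters left out ...]
  .  .  .  .  .  .  .  .  .  .  .  .  .  .  .  .  .  .  .  .  .  .  .  .  .  .  .  .  .  .  .  .  .  .  .  .  .  .  .  .  .  .  .  .
238  .  .  .  .  .  .  .  .  .  .  .  .  .  .  .  .  .  .  .  .  .  .  .  .  .  .  .  .  .  .  .  .  .  .  .  .  .  .  .  .  .  .  .  .  .  .
239  .  .  .  .  .  .  .  .  .  .  .  .  .  .  .  .  .  .  .  .  .  .  .  .  .  .  .  .  .  .  .  .  .  .  .  .  .  .  .  .  .  .  .  .  .  .
240  .  .  .  .  .  .  .  .  .  .  .  .  .  .  .  .  .  .  .  .  .  .  .  .  .  .  .  .  .  .  .  .  .  .  .  .  .  .  .  .  .  .  .  .  .  .
241  .  .  .  .  .  .  .  .  .  .  .  .  .  .  .  .  .  .  .  .  .  .  .  .  .  .  .  .  .  .  .  .  .  .  .  .  .  .  .  .  .  .  .  .  .  .
```

Run:
```python
from go import *
rel(*st(boxw(-1.7,89,4.5+76*.139),YB,-8,(38,0,0)))
rel(*st(boxw(-1.7,90,4.5+76*.276),YB,-16,(38,0,0)))
rel(*st(boxw(-1.7,90,5+76*.375),YB,-22,(38,0,0)))
```

```text
shift [-0.069 -0.001  0.009] turn [-0.001  0.35   0.007]
shift [-0.111 -0.001  0.024] turn [-0.001  0.629  0.008]
shift [-0.14  -0.001  0.039] turn [-0.002  0.838  0.008]
```

```bash
python3 -m crank '[[[0,-0.023,0,0.003,0,0.12,0],[0,-0.046,0,0.006,0,0.23,0],[0,-0.069,0,0.009,0,0.35,0],[0,-0.09,0,0.016,0,0.49,0],[0,-0.111,0,0.024,0,0.63,0],[0,-0.126,0,0.032,0,0.74,0],[0,-0.14,0,0.039,0,0.84,0]]]'; python3 -m crank '[[[0,0,0,0,0,0,0],[0,0,0,0,0,0,0]]]' >/dev/null
python3 - <<'E'
from go import *
now(); red()
E
```

```text
clock: 8.9
position: [0.5063, 0.1584, 0.0766]
orientation: [-1.786, -1.703, -0.778]
ft_force: [0.9, 0.2, -2.7]
grip_width: 0.0124
grip_force: 99.9
t 9.1 pan [0.5112 0.2612 0.0196] ypr [ 87.3 -22.1   0. ] boxpan [-1.8 55.  19.6] boxnose [-1.8 90.2 33.9] F [ 2.9 -1.2 -1.6] grip 0.0124
nose px [[156.7, 210.6], [155.3, 223.3], [153.9, 236.1]] back [[183.8, 226.0]]
200  .  .  .  .  .  .  .  .  .  .  .  .  .  .  .  .  .  .  .  .  .  .  .  .  .  .  .  .  .  .  .  .  .  .  .  .  .  .  .  .  .  .  .  .  .  .
201  .  .  .  .  .  .  .  .  .  .  .  .  .  .  .  .  .  .  .  .  .  .  .  .  .  .  .  .  .  .  .  .  .  .  .  .  .  .  .  .  .  .  .  .  .  .
202  .  .  .  .  .  .  .  .  .  .  .  .  .  .  .  .  .  .  .  .  .  .  .  .  .  .  .  .  .  .  .  .  .  .  .  .  .  .  .  .  .  .  .  .  .  .
203  .  .  .  .  .  .  .  .  .  .  .  .  .  .  .  .  .  .  .  .  .  .  .  .  .  .  .  .  .  .  .  .  .  .  .  .  .  .  .  .  .  .  .  .  .  .
204  .  .  .  .  .  .  .  .  .  .  .  .  .  .  .  .  .  .  .  .  .  .  .  .  .  .  .  .  .  .  .  .  .  .  .  .  .  .  .  .  .  .  .  .  .  .
205  .  .  .  .  .  .  .  .
[... 4526 characters left out ...]
  .  .  .  .  .  .  .  .  .  .  .  .  .  .  .  .  .  .  .  .  .  .  .  .  .  .  .  .  .  .  .  .  .  .  .  .  .  .  .  .  .  .  .  .
238  .  .  .  .  .  .  .  .  .  .  .  .  .  .  .  .  .  .  .  .  .  .  .  .  .  .  .  .  .  .  .  .  .  .  .  .  .  .  .  .  .  .  .  .  .  .
239  .  .  .  .  .  .  .  .  .  .  .  .  .  .  .  .  .  .  .  .  .  .  .  .  .  .  .  .  .  .  .  .  .  .  .  .  .  .  .  .  .  .  .  .  .  .
240  .  .  .  .  .  .  .  .  .  .  .  .  .  .  .  .  .  .  .  .  .  .  .  .  .  .  .  .  .  .  .  .  .  .  .  .  .  .  .  .  .  .  .  .  .  .
241  .  .  .  .  .  .  .  .  .  .  .  .  .  .  .  .  .  .  .  .  .  .  .  .  .  .  .  .  .  .  .  .  .  .  .  .  .  .  .  .  .  .  .  .  .  .
```

```bash
cat >> go.py <<'E'
def mask(u0,u1,v0,v1,th=24):
    t=camera("top"); b=t["img"].astype(int); k=b[v0:v1,u0:u1,2]-b[v0:v1,u0:u1,0]
    print("cols",u0,"..",u1)
    for i in range(v1-v0): 
        if (k[i]>th).any(): print(v0+i,"".join("#" if x>44 else "+" if x>th else "." for x in k[i]))
E
python3 - <<'E'
from go import *
mask(145,215,205,245)
p,r,o=pose(); print(r.inv().apply([0,0,.125])/.25)
E
```

```text
cols 145 .. 215
214 ..................................+##++...............................
215 .................................+####++..............................
216 .................................######++.............................
217 .................................######++.............................
218 ................................+#######++............................
219 ................................+#######+.............................
220 ............................++++++#####++.............................
221 ...........................+###+++++++++..............................
222 ..........................+####+++++++................................
223 ..........................+####+++....................................
224 ..........................+####+++....................................
225 ..........................+#####++....................................
226 .......................+++++###+++....................................
227 ......................+###++++#++++...................................
228 .....................+####+++..+++++++................................
229 .....................+####++....+####++...............................
230 .....................######+....+####+++..............................
231 ....................+######++...+####+++..............................
232 ....................+#####+++...+###+++...............................
233 .....................+####++....++##+++...............................
234 .....................+###+++....++#+++................................
235 .......................+++.......+++++................................
[ 0.36383127  0.00212478 -0.34296107]
```

```bash
python3 -m crank '[[[0,0.03,0,-0.03,0,0,0],[0,0.08,0,-0.075,0,0,0],[0,0.14,0,-0.13,0,0,0],[0,0.2,0,-0.19,0,0,0],[0,0.26,0,-0.25,0,0,0],[0,0.32,0,-0.3,0,0,0],[0,0.36,0,-0.34,0,0,0],[0,0.36,0,-0.34,0,0,0]]]'
python3 - <<'E'
from go import *
now(); mask(140,215,195,250)
for d in(-22,):
  # nose target near cup, high: nose 20mm before cup axis
  n=np.array([CUP[0],CUP[1],.13])
  rel(*st(n-np.array([np.cos(1.6),np.sin(1.6),0])*.03,1.6,-20,(38,0,0)))
E
```

```text
clock: 10.0
position: [0.5052, 0.1594, 0.2025]
orientation: [-1.783, -1.711, -0.775]
ft_force: [0.9, -1.8, -1.7]
grip_width: 0.0131
grip_force: 100.1
t 10.0 pan [0.5097 0.2622 0.1454] ypr [ 87.6 -22.   -0.1] boxpan [ -3.4  55.9 145.4] boxnose [ -3.6  91.1 159.6] F [ 0.9 -1.8 -1.7] grip 0.0131
cols 140 .. 215
206 .............................++++..........................................
207 ............................#####++........................................
208 ...........................+#####+++.......................................
209 ...........................#######++.......................................
210 ...........................########++......................................
211 ..........................+#######+++......................................
212 .......................++.+#######+++......................................
213 .....................++++++++#####++.......................................
214 ....................+###++++++++++++.......................................
215 ...................+#####+++++++++................................
[... 646 characters left out ...]
...
224 .............+######++....+####+++.........................................
225 .............+######++....+####++++........................................
226 .............+######+++...+####++++........................................
227 .............+######++....+####+++.........................................
228 .............+#####+++....++##++++.........................................
229 ..............+###++++.....++#+++..........................................
230 ...............+++++.......++++++..........................................
231 .............................+.............................................
shift [-1.35  -0.046 -1.296] turn [ 0.105 -0.069 -0.102]
```

```bash
python3 -m crank '[[[0,-0.02,0,-0.02,0,0,0],[0,-0.06,0,-0.055,0,0,0],[0,-0.11,0,-0.105,0,0,0],[0,-0.17,0,-0.16,0,0,0],[0,-0.24,0,-0.23,0,0,0],[0,-0.31,0,-0.295,0,0,0],[0,-0.38,-0.01,-0.365,0,0,0],[0,-0.45,-0.01,-0.43,0,0,0]]]' >/dev/null; python3 -m crank '[[[0,-0.07,0,-0.065,0,0,-0.01],[0,-0.14,0,-0.13,0.01,0,-0.02],[0,-0.21,0,-0.2,0.02,0,-0.03],[0,-0.28,0,-0.27,0.03,0,-0.04],[0,-0.35,0,-0.34,0.04,0,-0.05],[0,-0.42,-0.01,-0.4,0.05,0,-0.06],[0,-0.48,-0.01,-0.46,0.05,0,-0.06],[0,-0.52,-0.01,-0.5,0.05,0,-0.06]]]'
python3 - <<'E'
from go import *
now(); mask(240,330,200,260)
n=np.array([CUP[0],CUP[1],.13])
rel(*st(n-np.array([np.cos(1.6),np.sin(1.6),0])*.03,1.6,-20,(38,0,0)))
E
```

```text
clock: 11.65
position: [0.4835, -0.1816, 0.1813]
orientation: [-1.755, -1.733, -0.762]
ft_force: [0.1, 0.5, -1.7]
grip_width: 0.0127
grip_force: 100.2
t 11.65 pan [ 0.485  -0.0788  0.1241] ypr [ 89.3 -22.   -0.1] boxpan [ -11.2 -285.9  124.1] boxnose [ -12.5 -250.7  138.4] F [ 0.1  0.5 -1.7] grip 0.0127
cols 240 .. 330
218 ........................................................................+++++.............
219 .......................................................................+#####++...........
220 ......................................................................+#######++..........
221 ......................................................................+########+..........
222 ......................................................................+########+..........
223 ......................................................................+########+..........
224 ......................................................................++######++..........
225 ....................................................................+++++++##+++..........
226 ...............
[... 1047 characters left out ...]
............................................+#######++.++####++..........
238 .............................................................########++.++####++..........
239 .............................................................########+++++####++..........
240 .............................................................+######++++++###++...........
241 .............................................................++###+++++.++##+++...........
242 ...............................................................+++++++...+++++............
243 ..........................................................................++..............
shift [-0.351 -0.036 -0.352] turn [ 0.067 -0.064 -0.061]
```

```bash
python3 -m crank '[[[0,-0.04,0,-0.04,0.01,0,-0.01],[0,-0.1,-0.01,-0.1,0.02,0,-0.02],[0,-0.17,-0.02,-0.17,0.03,0,-0.03],[0,-0.24,-0.03,-0.24,0.05,0,-0.05],[0,-0.3,-0.036,-0.3,0.06,0,-0.06],[0,-0.34,-0.036,-0.34,0.067,0,-0.06],[0,-0.35,-0.036,-0.35,0.067,0,-0.06],[0,-0.35,-0.036,-0.35,0.067,0,-0.06]]]'
python3 - <<'E'
from go import *
now()
t=np.array([np.cos(1.6),np.sin(1.6),0])
n=np.array([CUP[0]-.0015,CUP[1],0])-t*.026
for p,z in((-14,.1),(-8,.075)): rel(*st(n+[0,0,z],1.6,p,(38,0,0)))
E
```

```text
clock: 12.5
position: [0.4743, -0.3009, 0.1787]
orientation: [-1.704, -1.769, -0.743]
ft_force: [0.6, 0.8, -2.1]
grip_width: 0.0127
grip_force: 100.2
t 12.5 pan [ 0.4706 -0.198   0.1217] ypr [ 92.1 -22.1  -0.1] boxpan [ -19.7 -405.6  121.7] boxnose [ -22.7 -370.6  136. ] F [ 0.6  0.8 -2.1] grip 0.0127
shift [-0.041 -0.014  0.055] turn [-0.006 -0.282  0.012]
shift [-0.056 -0.014  0.108] turn [-0.005 -0.492  0.012]
```

```bash
python3 -m crank '[[[0,-0.014,-0.005,0.018,0,-0.09,0],[0,-0.028,-0.01,0.036,0,-0.18,0],[0,-0.041,-0.014,0.055,0,-0.28,0.01],[0,-0.046,-0.014,0.072,0,-0.35,0.01],[0,-0.051,-0.014,0.09,0,-0.42,0.01],[0,-0.056,-0.014,0.108,0,-0.49,0.01],[0,-0.056,-0.014,0.108,0,-0.49,0.01]]]'
python3 - <<'E'
from go import *
now()
t=np.array([np.cos(1.6),np.sin(1.6),0])
n=np.array([CUP[0]-.0015,CUP[1],0])-t*.026
for p,z in((0,.072),(10,.069),(20,.067),(32,.066)): rel(*st(n+[0,0,z],1.6,p,(38,0,0)))
t=camera("top");s=camera("side")
im=np.zeros((600,800,3),np.uint8); im[:300,:]=crop(t,290,205,160,60,5)[:, :800]; im[300:,:400]=crop(s,190,240,80,60,5); im[300:,400:]=crop(t,138,190,80,60,5); cv2.imwrite("pics/p1.png",im)
E
```

```text
clock: 13.2
position: [0.4711, -0.2872, 0.1515]
orientation: [-1.858, -1.929, -0.55]
ft_force: [0.1, -0.5, -0.7]
grip_width: 0.0128
grip_force: 100.0
t 13.2 pan [ 0.4679 -0.2011  0.0714] ypr [92.1 -8.1  0. ] boxpan [ -22.3 -408.9   71.4] boxnose [ -25.5 -371.4   76.7] F [ 0.1 -0.5 -0.7] grip 0.0128
shift [ 0.053 -0.002 -0.023] turn [-0.008 -0.283  0.013]
shift [ 0.145 -0.001 -0.036] turn [-0.006 -0.632  0.012]
shift [ 0.241 -0.001 -0.034] turn [-0.004 -0.981  0.012]
shift [ 0.359  0.    -0.014] turn [-0.002 -1.4    0.011]
```

View pics/p1.png

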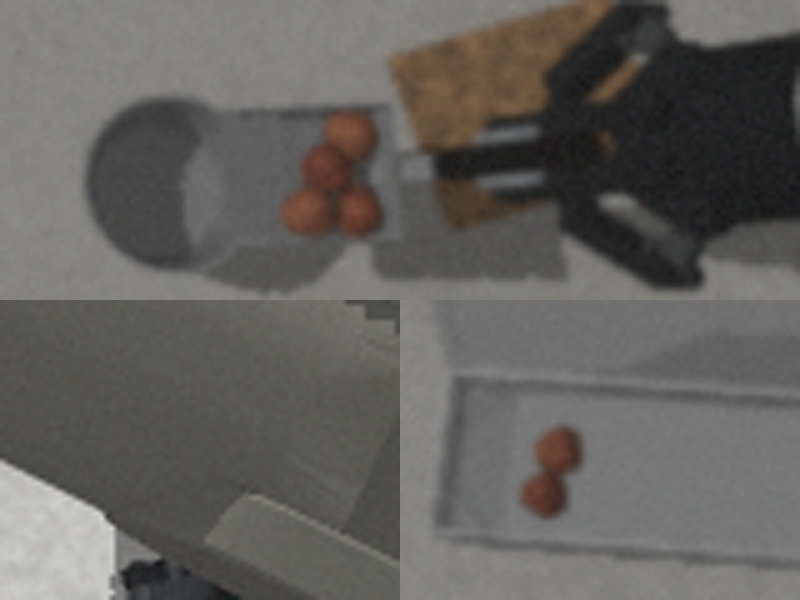

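The view shows four stones on the pan at (352,135), (326,168), (308,212) and (358,212), and two left in the box. The nose edge runs from about (222,107) to (213,238). The cup's left edge is at u=88, top v=97 and bottom v=270.

Run:
```python
from go import *
t=camera("top"); F=lambda u,v:full((u,v),290,205,5)
for uv in((222,107),(213,238)): print(np.round(onz(t,F(*uv),.077),4))
for a in (0,90,180,270):
    q=proj(t,[CUP[0]+.047*np.cos(np.radians(a)),CUP[1]+.047*np.sin(np.radians(a)),.056])[0]; print(a,np.round((q-[290,205]+.5)*5-.5))
now()
```

```text
[ 0.5034 -0.1628  0.077 ]
[ 0.4375 -0.1557  0.077 ]
0 [172.  90.]
90 [ 84. 180.]
180 [178. 274.]
270 [266. 182.]
t 13.35 pan [ 0.4677 -0.2044  0.0702] ypr [91.9 -8.   0.1] boxpan [ -22.3 -412.2   70.2] boxnose [ -25.4 -374.7   75.6] F [ 1.2 -0.2 -2.4] grip 0.0125
```

Run:
```python
from go import *
t=np.array([np.cos(1.6),np.sin(1.6),0])
n=np.array([CUP[0]-.004,CUP[1],0])-t*.029
for p,z in((-2,.072),(6,.069),(15,.067),(19,.067)): rel(*st(n+[0,0,z],1.6,p,(38,0,0)))
```

```text
shift [ 0.037 -0.01  -0.019] turn [-0.006 -0.211  0.005]
shift [ 0.108 -0.01  -0.032] turn [-0.005 -0.49   0.004]
shift [ 0.193 -0.01  -0.037] turn [-0.004 -0.804  0.004]
shift [ 0.234 -0.009 -0.037] turn [-0.003 -0.944  0.003]
```

```bash
python3 -m crank '[[[0,0.018,-0.01,-0.01,0,-0.1,0],[0,0.037,-0.01,-0.019,0,-0.21,0],[0,0.072,-0.01,-0.025,0,-0.35,0],[0,0.108,-0.01,-0.032,0,-0.49,0],[0,0.15,-0.01,-0.035,0,-0.65,0],[0,0.193,-0.01,-0.037,0,-0.8,0],[0,0.234,-0.01,-0.037,0,-0.94,0],[0,0.234,-0.01,-0.037,0,-0.94,0]]]'
python3 - <<'E'
from go import *
now(); mask(290,380,215,265)
t=np.array([np.cos(1.6),np.sin(1.6),0])
n=np.array([CUP[0]-.004,CUP[1],0])-t*.029
for p,z in((26,.067),(34,.067),(42,.067)): rel(*st(n+[0,0,z],1.6,p,(38,0,0)))
E
```

```text
clock: 14.15
position: [0.4681, -0.2418, 0.1914]
orientation: [-2.127, -2.212, -0.114]
ft_force: [1.0, -0.2, -1.0]
grip_width: 0.0126
grip_force: 100.0
t 14.15 pan [ 0.4668 -0.2014  0.081 ] ypr [92.1 18.8 -0.1] boxpan [ -23.4 -409.2   81. ] boxnose [ -26.5 -373.4   68.7] F [ 1.  -0.2 -1. ] grip 0.0126
cols 290 .. 380
215 .................................................................................++++++++.
216 ..............................................................................++++++###++.
217 .............................................................................++###+++##+..
218 ..............................................................................+##+++##++..
219 ..............................................................................++++++++++..
220 ...............................................................................+++++++++..
221 ...............................................................................+++++####+.
222 ...............................................................................+++++####++
223 .................
[... 2299 characters left out ...]
.....+#####+++++#########+............................
249 ..........................................#####+++++########++............................
250 ..........................................+######++.+######++.............................
251 ...........................................++###++....++++++..............................
252 .............................................+++++........................................
253 ...............................................+..........................................
shift [ 0.058 -0.002 -0.026] turn [-0.    -0.249  0.01 ]
shift [ 0.136 -0.001 -0.046] turn [ 0.001 -0.529  0.009]
shift [ 0.216 -0.001 -0.056] turn [ 0.002 -0.808  0.008]
```

```bash
python3 -m crank '[[[0,0.03,0,-0.013,0,-0.12,0],[0,0.058,0,-0.026,0,-0.25,0],[0,0.097,0,-0.036,0,-0.39,0],[0,0.136,0,-0.046,0,-0.53,0],[0,0.176,0,-0.051,0,-0.67,0],[0,0.216,0,-0.056,0,-0.81,0],[0,0.216,0,-0.056,0,-0.81,0],[0,0.216,0,-0.056,0,-0.81,0]]]'
python3 - <<'E'
from go import *
now(); mask(290,365,215,265)
E
```

```text
clock: 15.0
position: [0.4647, -0.1957, 0.2084]
orientation: [2.025, 2.087, -0.309]
ft_force: [-0.7, -0.8, -1.1]
grip_width: 0.0126
grip_force: 100.2
t 15.0 pan [ 0.4646 -0.2021  0.0908] ypr [91.7 42.   0.2] boxpan [ -25.5 -410.    90.8] boxnose [ -27.8 -381.9   65.4] F [-0.7 -0.8 -1.1] grip 0.0126
cols 290 .. 365
239 ......................+....................................................
240 .....................+++...................................................
241 ....................+++++..................................................
242 ....................+++++..................................................
243 ....................++++...................................................
244 ....................++++...................................................
245 .....................++....................................................
```

Run:
```python
from go import *
p,r,o=pose(); print(r.inv().apply([0,0,.08])/.25)
mask(290,365,215,265,10)
```

```text
[-9.56297533e-02  2.12475223e-04 -3.05376661e-01]
cols 290 .. 365
215 ...............................................................+...........
217 .............................+.............................................
218 ..........................................+................................
220 ............................+..............................................
221 ....................................................................+......
226 .............................................................+.............
227 ............................+..............................................
228 ...........................................................+...............
229 .........................................+.................................
230 ...................................................+.......................
231 ...................................................+.......................
233 ...........................................++..............................
235 ..........................................+............+..............
[... 985 characters left out ...]
..........++++..............................................
251 .........................+++...............................................
252 .........................+++...............+.......+.......+...............
253 .........................+++...............................................
254 ...........................+...............................................
255 .................................................+.........................
256 ........................................+..................................
262 ...............................................+.....+.....................
264 ........................................................+..........+.......
```

```bash
python3 -m crank '[[[0,-0.03,0,-0.1,0,0,0],[0,-0.06,0,-0.2,0,0,0],[0,-0.096,0,-0.305,0,0,0],[0,-0.12,0,-0.4,0,0.2,0],[0,-0.16,0,-0.45,0,0.5,0],[0,-0.25,0,-0.45,0,0.8,0],[0,-0.35,0,-0.45,0,0.95,0],[0,-0.35,0,-0.45,0,0.95,0]]]'
python3 - <<'E'
from go import *
now(); d=np.array([np.cos(MAT[2]),np.sin(MAT[2]),0])*-.003
for z in (.08,.02): rel(*st([MAT[0]+d[0],MAT[1]+d[1],z],MAT[2],0))
mask(145,180,205,245)
E
```

```text
clock: 15.9
position: [0.4636, -0.2562, 0.341]
orientation: [-2.12, -2.148, -0.177]
ft_force: [-0.7, -0.5, -2.2]
grip_width: 0.0131
grip_force: 100.1
t 15.9 pan [ 0.4626 -0.2087  0.2334] ypr [90.8 15.1  0.2] boxpan [ -27.2 -416.7  233.4] boxnose [ -29.4 -380.1  223.5] F [-0.7 -0.5 -2.2] grip 0.0131
shift [-0.764  0.281  0.559] turn [ 0.161  0.526 -0.549]
shift [-0.804  0.281  0.796] turn [ 0.161  0.526 -0.549]
cols 145 .. 180
216 .......................++++........
217 .....................+####++.......
218 ....................+#####++.......
219 ....................+#####++.......
220 ....................+#####++.......
221 ....................+#####++.......
222 .....................+###+++.......
223 .....................++++++........
224 .....................++++..........
225 ....................++++...........
226 ..................+###++...........
227 ..................+###+++..........
228 .................+####++...........
229 .................++##++++..........
230 ..................+##+++...........
231 ...................+#+++...........
232 ....................+++............
```

```bash
python3 -m crank '[[[0,-0.15,0.05,0.05,0.03,0.1,-0.1],[0,-0.3,0.1,0.15,0.06,0.2,-0.2],[0,-0.45,0.15,0.25,0.09,0.3,-0.3],[0,-0.6,0.2,0.37,0.12,0.4,-0.4],[0,-0.7,0.25,0.48,0.16,0.5,-0.52],[0,-0.76,0.28,0.56,0.16,0.526,-0.55],[0,-0.76,0.28,0.56,0.16,0.526,-0.55],[0,-0.76,0.28,0.56,0.16,0.526,-0.55]]]'
python3 - <<'E'
from go import *
now(); d=np.array([np.cos(MAT[2]),np.sin(MAT[2]),0])*-.003
for z in (.02,.008,.003): rel(*st([MAT[0]+d[0],MAT[1]+d[1],z],MAT[2],0))
E
```

```text
clock: 16.75
position: [0.5416, -0.405, 0.172]
orientation: [-1.623, -2.245, -0.368]
ft_force: [0.7, -1.0, -0.2]
grip_width: 0.0123
grip_force: 100.1
t 16.75 pan [ 0.5188 -0.3341  0.0809] ypr [108.2  -0.3  -0.2] boxpan [  35.1 -539.3   80.9] boxnose [  21.5 -503.8   81. ] F [ 0.7 -1.  -0.2] grip 0.0123
shift [-0.149 -0.042  0.197] turn [-0.008 -0.01   0.038]
shift [-0.169 -0.043  0.241] turn [-0.008 -0.01   0.038]
shift [-0.177 -0.043  0.259] turn [-0.008 -0.01   0.038]
```

```bash
python3 -m crank '[[[0,-0.05,-0.02,0.06,0,0,0.02],[0,-0.1,-0.042,0.13,0,-0.01,0.038],[0,-0.149,-0.042,0.197,0,-0.01,0.038],[0,-0.16,-0.042,0.22,0,-0.01,0.038],[0,-0.169,-0.043,0.241,0,-0.01,0.038],[0,-0.169,-0.043,0.241,0,-0.01,0.038]]]'
python3 - <<'E'
from go import *
now(); d=np.array([np.cos(MAT[2]),np.sin(MAT[2]),0])*-.003
rel(*st([MAT[0]+d[0],MAT[1]+d[1],.003],MAT[2],0))
E
```

```text
clock: 17.35
position: [0.5365, -0.4202, 0.1004]
orientation: [-1.645, -2.233, -0.359]
ft_force: [0.5, 0.7, -1.0]
grip_width: 0.0132
grip_force: 100.0
t 17.35 pan [ 0.5143 -0.3498  0.0088] ypr [1.072e+02 1.000e-01 2.000e-01] boxpan [  31.4 -555.1    8.8] boxnose [  18.4 -519.4    8.7] F [ 0.5  0.7 -1. ] grip 0.0132
shift [-0.01  -0.002  0.022] turn [-0.008  0.004  0.002]
```

```bash
python3 -m crank '[[[0,-0.005,0,0.01,0,0,0],[0,-0.01,0,0.022,0,0,0],[0,-0.01,0,0.022,0,0,0],[0,-0.01,0,0.022,0,0,0]]]'
python3 - <<'E'
from go import *
now()
E
```

```text
clock: 17.75
position: [0.5362, -0.4208, 0.0941]
orientation: [-1.646, -2.233, -0.358]
ft_force: [-0.7, 0.2, -1.6]
grip_width: 0.0123
grip_force: 100.0
t 17.75 pan [ 0.5141 -0.3504  0.0024] ypr [1.072e+02 1.000e-01 2.000e-01] boxpan [  31.2 -555.8    2.4] boxnose [  18.2 -520.     2.3] F [-0.7  0.2 -1.6] grip 0.0123
```

```bash
python3 -m crank '[[[0,-0.002,0,0.004,0,0,0],[0,-0.002,0,0.004,0,0,0],[0,-0.002,0,0.004,0,0,0]]]'; python3 -m crank '[[[0,-0.002,0,0.004,0,0,0],[0,-0.002,0,0.004,0,0,0],[0,-0.002,0,0.004,0,0,0]]]'
```

```text
clock: 18.05
position: [0.5362, -0.4209, 0.0929]
orientation: [-1.647, -2.233, -0.358]
ft_force: [-0.2, -0.2, -1.8]
grip_width: 0.0127
grip_force: 100.0
clock: 18.35
position: [0.5362, -0.4209, 0.0917]
orientation: [-1.646, -2.233, -0.358]
ft_force: [0.3, 0.5, -1.4]
grip_width: 0.0127
grip_force: 100.0
```

```bash
for i in 1; do python3 -m crank '[[[0,-0.002,0,0.004,0,0,0],[0,-0.004,0,0.008,0,0,0],[0,-0.004,0,0.008,0,0,0]]]'; done; python3 -m crank '[[[0,-0.002,0,0.004,0,0,0],[0,-0.002,0,0.004,0,0,0],[0,-0.002,0,0.004,0,0,0]]]'
```

```text
clock: 18.65
position: [0.5361, -0.421, 0.0892]
orientation: [-1.646, -2.232, -0.358]
ft_force: [-0.5, 0.9, -0.9]
grip_width: 0.0129
grip_force: 100.0
clock: 18.95
position: [0.5362, -0.4211, 0.0884]
orientation: [-1.647, -2.233, -0.358]
ft_force: [0.3, 0.4, -1.5]
grip_width: 0.0126
grip_force: 100.5
```

```bash
python3 -m crank '[[[0,-0.002,0,0.004,0,0,0],[0,-0.004,0,0.008,0,0,0],[0,-0.004,0,0.008,0,0,0]]]'|grep -E "posi|ft"
python3 - <<'E'
from go import *
t=camera("top"); b=t["img"].astype(int)
k=b[:,:,2]-b[:,:,0]
print("R-B, rows 205-250, cols 360-445")
for v in range(208,252): print(v,"".join("#" if x>14 else "." for x in k[v,360:445]), "".join("%x"%min(15,x//10) for x in b[v,360:445].mean(1).astype(int)))
E
```

```text
position: [0.5363, -0.4213, 0.0882]
ft_force: [-1.1, -1.0, 5.2]
R-B, rows 205-250, cols 360-445
208 ................................######################............................... ccdcccdddccccccccccccccccccccccbbaaa988888887788999999abccccccccccccb8544467787533322
209 .............................##########################.............................. ddccccddcccccccccccccccccccbbaaa9998888877888889999999acccccccccccccb7566789887532222
210 ..........................####################.....####.............................. ccdccccccdcccccccccccccccbbba9888898878888899998789989acccccccccbcccb9888988664322332
211 ......................####################.........####.............................. ccdcccccccccccccccccbbbba999998888888878888888667898889bcccccccccccba9888655433322323
212 ....................###################.............###.............................. ccccccccccccccccccbaaaa999888887888888888877666678987679bbccccccccca98755332323212222
213 ................####################.................##.............................. ccccccccccccccbba99888999988888888
[... 6039 characters left out ...]
 ..................##############..................................................... 9bccccccccccccccccb988888888899abbccccccccccccccccccccccccccccccccccccccccccccccccccc
249 ...................#########......................................................... bcccccccccccccccccba98889999abbbccccccccbcccccccccccccccccccccccccccccccccccccccccccc
250 ...................######............................................................ bccccccccccccccccccb9989abbbccccccccccccccccccccccccccccccccccccccccccdccdccccccccccc
251 ....................#................................................................ bccccccccccccccccccbaabbccccccdccccbcccccccccccccccccccccccccccccccccdccccccccccccccc
```

```bash
python3 -m crank '[[[0,0.013,0,0.001,0,0,0],[0,0.013,0,0.003,0,0,0],[0,0.013,0,0.003,0,0,0],[100,0.013,0,0.003,0,0,0],[100,0.013,0,0.003,0,0,0],[100,0.013,0,0.003,0,0,0],[100,0.013,0,0.003,0,0,0],[100,0.013,0,0.003,0,0,0]]]'|grep -E "pos|ft|wid"; python3 -m crank '[[[100,0,0,0,0,0,0],[100,0,0,-0.04,0,0,0],[100,0,0,-0.1,0,0,0],[100,0,0,-0.2,0,0,0],[100,0,0,-0.35,0,0,0],[100,0,0,-0.5,0,0,0],[100,0,0,-0.65,0,0,0],[100,0,0,-0.65,0,0,0]]]'
python3 - <<'E'
from go import *
t=camera("top"); b=t["img"].astype(int)
k=b[:,:,2]-b[:,:,0]
for v in range(206,252,3): print(v,"".join("#" if x>14 else "." for x in k[v,360:445]))
s=camera("side")["img"].astype(int)
E
```

```text
position: [0.5352, -0.4178, 0.0865]
ft_force: [-0.2, -0.9, 0.6]
grip_width: 0.0832
clock: 20.9
position: [0.5385, -0.4647, 0.2249]
orientation: [-1.678, -2.263, -0.358]
ft_force: [-0.9, -0.7, 1.4]
grip_width: 0.0852
grip_force: 0.0
206 .......................................##############................................
209 .............................#########################...............................
212 ....................###################............####..............................
215 .........####################.......................####.............................
218 .......#############.................................................................
221 ........###########..................................................................
224 ..........##########....................................####.........................
227 ...........###########...................................####........................
230 ...........###########....................................####.......................
233 .............###########..................................#####......................
236 ..............###########.........................###############....................
239 ...............###########..............######################.......................
242 ................###################################..................................
245 .................#########################...........................................
248 ..................##############.....................................................
251 ....................#................................................................
```

```bash
cat >> go.py <<'E'
def vt(x,z,y=0): return boxw(x,y,z), tool(np.pi/2-.05,0)
E
python3 - <<'E'
from go import *
rel(*vt(132,300))
t=camera("top"); print(onz(t,np.array([360,190])*.64,0), onz(t,np.array([480,180])*.64,.06))
E
```

```text
shift [2.343 1.168 0.669] turn [-0.104 -0.799  0.683]
[0.81728858 0.11203129 0.        ] [ 0.81221507 -0.1039093   0.06      ]
```

```bash
python3 -m crank '[[[50,0.05,0.05,-0.1,-0.02,-0.1,0.1],[0,0.15,0.1,-0.15,-0.05,-0.3,0.25],[0,0.35,0.2,-0.1,-0.08,-0.5,0.45],[0,0.55,0.3,0,-0.1,-0.7,0.6],[0,0.75,0.4,0.1,-0.1,-0.8,0.68],[0,0.9,0.48,0.15,-0.1,-0.8,0.68],[0,0.9,0.48,0.15,-0.1,-0.8,0.68]]]'
python3 - <<'E'
from go import *
rel(*vt(132,300))
E
```

```text
clock: 21.75
position: [0.588, -0.2082, 0.2737]
orientation: [-2.26, -2.172, 0.001]
ft_force: [-0.1, -0.4, -0.2]
grip_width: -0.0002
grip_force: 0.0
shift [ 1.64   0.151 -0.098] turn [-0.012 -0.01   0.021]
```

```bash
python3 -m crank '[[[0,0.2,0.05,-0.1,0,0,0],[0,0.4,0.1,-0.1,0,0,0],[0,0.6,0.12,-0.1,0,0,0],[0,0.8,0.15,-0.1,0,0,0],[0,1,0.15,-0.1,0,0,0.02],[0,1,0.15,-0.1,0,0,0.02]]]' >/dev/null;  python3 -m crank '[[[0,0.2,0,0,0,0,0],[0,0.4,0,0,0,0,0],[0,0.6,0,0,0,0,0],[0,0.65,0,0,0,0,0],[0,0.65,0,0,0,0,0]]]'
python3 - <<'E'
from go import *
rel(*vt(132,115)); rel(*vt(38,115))
E
```

```text
clock: 22.85
position: [0.6452, 0.1988, 0.2975]
orientation: [-2.272, -2.16, 0.007]
ft_force: [-0.2, -0.8, -0.7]
grip_width: -0.0003
grip_force: 0.0
shift [ 0.002 -0.007  0.73 ] turn [-0.016 -0.003 -0.   ]
shift [ 0.002 -0.383  0.733] turn [-0.016 -0.003 -0.   ]
```

Descend behind the lid, then push it slowly.

```bash
python3 -m crank '[[[0,0,0.02,0.15,0,0,0],[0,0,0.02,0.3,0,0,0],[0,0,0.02,0.45,0,0,0],[0,0,0.02,0.6,0,0,0],[0,0,0.02,0.7,0,0,0],[0,0,0.02,0.73,0,0,0],[0,0,0.02,0.73,0,0,0]]]'; python3 -m crank '[[[0,0,-0.05,0,0,0,0],[0,0,-0.1,0,0,0,0],[0,0,-0.14,0,0,0,0],[0,0,-0.18,0,0,0,0],[0,0,-0.22,0,0,0,0],[0,0,-0.26,0,0,0,0],[0,0,-0.29,0,0,0,0],[0,0,-0.29,0,0,0,0]]]'
```

```text
clock: 23.55
position: [0.6511, 0.1911, 0.116]
orientation: [-2.286, -2.152, 0.009]
ft_force: [1.2, -0.6, 0.7]
grip_width: -0.0002
grip_force: 0.0
clock: 24.35
position: [0.5885, 0.1977, 0.1294]
orientation: [2.279, 2.145, 0.029]
ft_force: [3.5, -3.3, 21.3]
grip_width: 0.0001
grip_force: 11.3
```

The tab is catching on the gripper's linkage, with a 21 N upward force. Back off and push higher, with only the fingertips.

```bash
python3 -m crank '[[[0,0,0.08,-0.0,0,0,0],[0,0,0.16,0,0,0,0],[0,0,0.24,0,0,0,0],[0,0,0.24,0,0,0,0],[0,0,0.24,-0.05,0,0,0],[0,0,0.24,-0.12,0,0,0],[0,0,0.24,-0.12,0,0,0]]]'
python3 - <<'E'
from go import *
rel(*vt(132,147)); rel(*vt(38,147))
E
```

```text
clock: 25.05
position: [0.6408, 0.196, 0.1525]
orientation: [2.284, 2.156, 0.009]
ft_force: [-0.0, 0.4, 0.6]
grip_width: 0.0003
grip_force: 0.0
shift [0.015 0.005 0.022] turn [ 0.008 -0.007 -0.015]
shift [ 0.012 -0.371  0.021] turn [ 0.008 -0.007 -0.015]
```

```bash
python3 -m crank '[[[0,0.01,0,0.018,0,0,0],[0,0.01,-0.04,0.018,0,0,0],[0,0.01,-0.08,0.018,0,0,0],[0,0.01,-0.12,0.018,0,0,0],[0,0.01,-0.16,0.018,0,0,0]]]';python3 -m crank '[[[0,0,-0.02,0,0,0,0],[0,0,-0.05,0,0,0,0],[0,0,-0.08,0,0,0,0],[0,0,-0.08,0,0,0,0]]]'
```

```text
clock: 25.55
position: [0.5986, 0.1994, 0.1425]
orientation: [-2.283, -2.155, 0.004]
ft_force: [1.0, -0.1, 0.1]
grip_width: -0.0002
grip_force: 0.4
clock: 25.95
position: [0.5781, 0.201, 0.1431]
orientation: [-2.282, -2.155, 0.004]
ft_force: [-0.4, 0.2, 0.3]
grip_width: -0.0002
grip_force: 0.0
```

```bash
python3 -m crank '[[[0,0,-0.04,0,0,0,0],[0,0,-0.08,0,0,0,0],[0,0,-0.12,0,0,0,0],[0,0,-0.16,0,0,0,0],[0,0,-0.18,0,0,0,0],[0,0,-0.18,0,0,0,0],[0,0,-0.18,0,0,0,0],[0,0,-0.18,0,0,0,0]]]'
python3 - <<'E'
from go import *
t=camera("top")["img"].astype(int).mean(2)
# column profile through right part of box (clear of gripper)
for u in (155,170,225): print(u,t[175:250,u].astype(int).tolist())
E
```

```text
clock: 26.75
position: [0.5351, 0.203, 0.1435]
orientation: [-2.284, -2.154, 0.002]
ft_force: [-0.7, -0.2, -0.4]
grip_width: -0.0003
grip_force: 0.0
155 [75, 78, 75, 78, 78, 78, 74, 82, 76, 80, 81, 79, 82, 81, 81, 85, 82, 82, 83, 85, 84, 85, 87, 83, 89, 88, 85, 86, 85, 87, 88, 89, 88, 88, 89, 88, 91, 90, 89, 92, 90, 93, 93, 93, 93, 94, 96, 94, 93, 96, 94, 92, 96, 96, 95, 95, 98, 98, 95, 98, 96, 98, 95, 99, 98, 96, 99, 100, 100, 99, 99, 99, 99, 98, 100]
170 [91, 90, 91, 88, 83, 74, 63, 57, 60, 60, 58, 61, 58, 58, 60, 60, 63, 62, 66, 67, 65, 67, 64, 68, 68, 72, 68, 67, 69, 69, 69, 71, 72, 73, 73, 74, 73, 73, 75, 77, 72, 75, 76, 77, 78, 78, 77, 79, 80, 78, 81, 79, 81, 79, 84, 83, 82, 83, 83, 83, 86, 85, 85, 87, 86, 84, 85, 87, 86, 87, 89, 87, 88, 86, 87]
225 [143, 143, 144, 141, 143, 141, 142, 142, 142, 142, 145, 145, 143, 144, 142, 142, 144, 141, 141, 142, 143, 141, 136, 139, 140, 140, 138, 139, 139, 139, 141, 141, 134, 130, 124, 112, 107, 114, 124, 127, 129, 126, 129, 128, 125, 125, 127, 126, 129, 127, 128, 127, 131, 130, 127, 128, 131, 129, 131, 130, 130, 130, 132, 135, 135, 130, 128, 112, 104, 108, 130, 138, 137, 138, 139]
```

```bash
python3 -m crank '[[[0,0,0,-0.15,0,0,0],[0,0,0,-0.3,0,0,0],[0,0,0,-0.45,0,0,0],[0,-0.2,0,-0.5,0,0,0],[0,-0.4,0,-0.5,0,0,0],[0,-0.6,0,-0.5,0,0,0],[0,-0.8,0,-0.5,0,0,0],[0,-1,0,-0.5,0,0,0]]]' >/dev/null; python3 -m crank '[[[0,-0.2,0,0,0,0,0],[0,-0.4,0,0,0,0,0],[0,-0.6,0,0,0,0,0],[0,-0.8,0,0,0,0,0],[0,-1,0,0,0,0,0],[0,-1,0,0,0,0,0]]]'
python3 - <<'E'
from go import *
c=camera("top"); t=c["img"].astype(int).mean(2)
for u in (155,170,190,225): print(u,t[175:250:2,u].astype(int).tolist())
for z in(50,54): 
  for x in (-44,-49,-55,44): print(x,z,np.round(proj(c,boxw(x,0,z))[0],1))
b=c["img"].astype(int); k=b[:,:,2]-b[:,:,0]
for v in range(205,245,2): print(v,"".join("#" if x>24 else "+" if x>10 else "." for x in k[v,140:190]),"".join("#" if x>24 else "+" if x>10 else "." for x in k[v,300:440]))
E
```

```text
clock: 28.2
position: [0.502, -0.3057, 0.2675]
orientation: [2.301, 2.137, -0.015]
ft_force: [-1.2, -1.0, -0.7]
grip_width: -0.0003
grip_force: 0.0
155 [124, 126, 128, 126, 126, 126, 124, 126, 126, 125, 124, 125, 125, 127, 124, 119, 112, 114, 116, 116, 119, 122, 117, 119, 117, 121, 118, 120, 121, 115, 117, 100, 100, 125, 125, 125, 131, 128]
170 [127, 125, 121, 125, 124, 125, 123, 125, 125, 126, 127, 128, 127, 129, 127, 125, 115, 123, 125, 127, 111, 104, 104, 104, 102, 111, 104, 104, 106, 124, 126, 126, 94, 112, 125, 122, 124, 122]
190 [127, 125, 124, 124, 127, 128, 130, 123, 128, 125, 128, 123, 126, 126, 123, 124, 127, 114, 126, 127, 127, 128, 128, 125, 126, 128, 127, 126, 128, 128, 127, 129, 126, 110, 126, 122, 124, 126]
225 [127, 128, 126, 127, 129, 126, 126, 128, 129, 127, 127, 122, 124, 125, 120, 123, 126, 124, 111, 124, 126, 127, 125, 126, 127, 126, 126, 129, 128, 130, 127, 127, 128, 117, 94, 118, 122, 124]
-44 50 [189.5 240.8]
-49 50 [189.3 242.7]
-55 50 [189.1 245.1]
44 50 [192.5 207.4]
-44 54 [189.2 240.7]
-49 54 [189.  242.6]
-55 54 [188.8 244.9]
44 54 [192.3 207.2]
205 ....
[... 3211 characters left out ...]
..............................................+##########+..................++++++##############++..............
239 .................................................. .........+++++++...........................................................+#########+.............+++++################+++.................
241 .................................................. .........++++#+++..........................................................+##########+....+++##################++++........................
243 .................................................. ........+++##+##++..........................................................+#############################+++...............................
```

Run:
```python
from go import *
for n in("top","side"):
    a=camera(n)["img"]; b=cv2.resize(cv2.imread(f"pics/{n}0.png"),(512,384),interpolation=cv2.INTER_AREA)
    a2=cv2.GaussianBlur(a,(5,5),0).astype(int); b2=cv2.GaussianBlur(b,(5,5),0).astype(int)
    d=(abs(a2-b2).max(2)>22).astype(np.uint8); k,_,st_,_=cv2.connectedComponentsWithStats(d)
    print(n,[tuple(map(int,s)) for s in st_[1:] if s[4]>8])
    ai=a.astype(int); r=((ai[:,:,2]-ai[:,:,0]>18)&(ai[:,:,2]>1.5*ai[:,:,1])).astype(np.uint8); k,_,s2,c=cv2.connectedComponentsWithStats(r)
    print(" red",[(*map(int,c[i]),int(s2[i][4])) for i in range(1,k) if s2[i][4]>5])
```

```text
top [(403, 130, 109, 113, 5207), (147, 192, 4, 7, 15), (182, 195, 105, 20, 1138), (169, 208, 22, 14, 222), (155, 211, 13, 23, 207), (258, 218, 1, 9, 9), (379, 220, 7, 17, 35), (169, 223, 21, 15, 206), (449, 227, 20, 3, 40), (473, 230, 6, 7, 29), (256, 232, 3, 13, 34), (319, 232, 7, 4, 14), (309, 239, 8, 7, 48), (418, 241, 94, 143, 9690), (202, 243, 22, 6, 95), (316, 244, 19, 11, 116)]
 red [(76, 4, 938), (377, 4, 1431), (493, 14, 217), (494, 23, 201), (212, 48, 1080), (17, 165, 3648), (327, 248, 26), (320, 250, 22)]
side [(0, 0, 129, 66, 5907), (0, 0, 512, 384, 111909), (300, 40, 87, 76, 2870), (136, 62, 53, 21, 486), (300, 97, 4, 4, 10), (225, 111, 6, 3, 15), (0, 115, 2, 14, 26), (315, 116, 7, 3, 16), (298, 159, 3, 5, 11), (456, 162, 9, 4, 30), (294, 171, 5, 6, 21), (361, 171, 14, 4, 28), (201, 188, 5, 14, 42), (0, 220, 8, 28, 130), (0, 242, 39, 32, 164), (232, 245, 10, 6, 12), (215, 261, 18, 21, 193), (235, 267, 9, 10, 60), (280, 339, 6, 5, 13), (265, 345, 24, 17, 88), (283, 363, 26, 11, 196)]
 red [(380, 130, 613), (223, 270, 102), (239, 270, 18)]
```

```bash
python3 -c "
from cell import ctrl
print(ctrl.finish_job())"
```

```text
the job is handed in; nothing more can be done
None
```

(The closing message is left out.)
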